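# Check a wheel-pedal spring on the beam tester

### The arm

A 6-joint arm with a two-finger parallel gripper is mounted at the origin on the work surface. World frame = base frame: x ahead of the robot, y to its left, z up, the work surface at z = 0. Lengths are in m, angles in rad, forces in N, time in s.
With the tool pointing down it reaches from about 0.3 to 0.875 m from the base axis. Payload 6.4 kg.
Tool frame: the origin (TCP) lies between the finger pads; the fingertips stand 19 mm ahead of it and the grasp point (between the pads) is the TCP; z points along the fingers, y is the direction in which the jaws open and shut (so a half turn about z gives the same grasp; the last joint's range is limited). The gripper opens to 85 mm and grips with 20 to 120 N. Pads are 22 mm wide; open, the fingers measure 114 mm over their backs; the gripper's body (76 mm by 85 mm) begins 54 mm behind the grasp point. The pads swing forward as they close: fully open they stand 13 mm farther back than shut.
Start: joints at [0.901, 0.181, 1.607, -0, 1.354, -0.206], TCP at [0.257, 0.514, 0.25] pointing down, gripper open.
Joint ranges: [-2.99, 2.99], [-0.89, 2.07], [0.3, 2.58], [-1.14, 4.28], [0, 2.63], [-3.12, 3.12]. Speed limits (rad/s): [2.57, 2.57, 3.01, 3.14, 3.14, 3.14].

### API

Orientations are given as a unit quaternion [w, x, y, z].
In Python, from bench import * gives the robot as it stands.
- The arm moves only by the tool apply_moves, never from a script. Its argument "moves" is a list that holds one entry, the list of rows, each a list of 7 numbers: the shift along the tool's x, y, z in cm, then the turn, a rotation vector about the tool's x, y, z in rad, then the opening, from 0 (shut) to 1 (fully open). A call has 1 to 8 rows; each row is the pose to reach, as a shift and turn from the pose commanded when the call began, along the tool's axes at that moment; what a row does not reach only later rows make up. A row lasts 1/10 s, in which the tool goes at most 50 mm and 8.59 degrees, less where a joint would pass 70% of its speed; a pose out of reach is approached as far as the arm can. A call with a gripper value outside its range is refused whole. The fingers move at their own pace and stop on an object; the grip force is fixed at half the most. Time passes only in rows, so rows that repeat a pose let the fingers close. It gives the time, the measured TCP pose, the force and the opening at its end, in the units of the state.
- get_obs(): the state, without advancing time (a new reading comes with each control period).
- camera(name): name is "scene" or "top" or "wrist"; returns the picture (480x640x3 uint8, red, green, blue); there is no depth.
- get_calibration(name): a dict with "vertical_fov" (degrees; the focal length in pixels is half the picture's height over the tangent of half this angle, whatever the lens; pixels are square), "cx", "cy" (the principal point, pixels), "R" (3x3) and "t" (3): a world point X has camera coordinates R X + t. Camera axes: x right, y down, z forward; pixel columns grow to the right and rows downward; lengths in m; the calibration is good to about 2 mm. A picture is of the moment at which its call begins: read the wrist's pose just before it. get_calibration takes no time and is no camera call; for the wrist camera it gives the pose at the moment of the call.
- hand_in(): hands the job in, once; it reports no verdict.
The state is a dict: "time_s": time; "q": joint angles; "dq": joint speeds; "joint_efforts": joint torques, N m; "eef_pos": TCP position; "eef_rot": TCP orientation; "wrist_force": force on the tool from outside, world axes, zero at the start; "torque": the same for the moment, N m; "opening": opening from 0.0 (shut) to 1.0 (fully open).
Only numpy, scipy, OpenCV 4.12 (cv2) and the standard library are available. Lean on these libraries where they do the work, as an engineer would, in place of code of your own. Each camera call takes 0.05 s, during which the arm holds its last target. There are 200 camera calls.

### The job

A return spring from the throwing wheel's foot pedal stands on the plate of the spring tester: take the tester's beam by its cross handle, swing it down onto the spring and press until the load needle stands at the tab on its dial, and hold it there for a moment to see where the beam's pointer pin stands on the length scale. If the pin is still above the clip that marks the shortest allowed length the spring is good, and if it has sunk below the clip the spring is tired. Swing the beam fully back up, then put a good spring in the wooden tray or a tired one in the round steel tin, and leave the other spring, the teapot, the jar and the cups where they stand.

Things in the scene. Friction and masses are not known exactly. Their poses are not given: they have to be found in the camera images.
- tester: Bench spring tester, fixed: grey base 30 mm high, x -100 to 130, y -75 to 155 mm, with a plate, a hinged beam, a dial and a quadrant scale. Origin on the table; z up; -x points from the hinge along the lowered beam to its handle. Two cheeks at x = 90, y = +-56 mm, 145 mm high, carry the hinge. Quadrant: upright plate at y = -64 mm, 106 to 130 mm from the hinge axis, top 145 mm high.
- plate_top (a point): Centre of the top of the round steel plate, 72 mm across, on which the spring stands: x = 5, y = 0, z = 45 mm in the tester's frame. The plate sinks 0.2 mm per newton, as a balance does.
- pivot (a point): Middle of the beam's hinge axis, which is parallel to the tester's y: x = 90, y = 0, z = 105 mm in the tester's frame.
- beam (a joint): Beam angle, rad. 0: open, thrown back 20 degrees past upright on its stop, where it stays by its own weight; 1.92: level, pointing to the tester's -x; grows as the handle comes over and down. An open frame, bars at y = +-40 mm, about 0.3 kg, no return spring: it falls if let go midway. Its swivelling press pad, 50 mm across, 85 mm from the hinge, meets the unloaded spring at about 1.63.
- grip (a point): Middle of the beam's cross handle: a round black bar 19 mm thick, clear for 64 mm between the side bars, parallel to the hinge axis and 180 mm from it. It can turn in a pinch as the beam swings, so a gripper can keep pointing down. 274 mm above the table with the beam open, 105 mm with it level.
- needle (a joint): Reading of the load needle, rad clockwise from zero seen from above: 0.2 rad per newton on the plate (one graduation per newton); about 0.16 with only the spring there. The dark tab clamped on the bezel stands at 3.2 (16 N); the dial ends at 4.8. 16 N takes about 6 N down at the handle.
- dial (a point): Centre of the dial's face, 37 mm above the table: face up, 100 mm across, at x = 0, y = 100 mm in the tester's frame. The needle's zero lies 45 degrees from the tester's +x towards its +y.
- mark (a joint): Setting of the brass clip on the quadrant, rad, -0.04 to 0.04; it stays where it is set. The pointer pin is level with the clip when the beam stands at 1.955 + this value; a smaller beam angle is above the clip (longer spring), a larger one below. A good and a tired spring stand some 0.06 to 0.11 rad either side of it when the needle is at the tab.
- pointer (a point): Point on the beam's pointer pin, beyond the rim of the quadrant, 136 mm from the hinge axis. A 5 mm steel pin that goes with the beam.
- mark_tip (a point): The outer edge of the brass clip on the quadrant's rim, 133 mm from the hinge axis.
- spring_a: Steel compression spring with flat ends, 38 mm across, 70 mm long unloaded, 80 g, wire 4.5 mm, coils 11 mm apart. Origin: centre of its lower end; z along its axis. One of two that look alike, one good and one tired; either may be on the plate, and the other waits on a log slice (140 mm across, 45 mm high).
- spring_b: The other spring, same look, sizes and origin. It may be the one on the plate or the one waiting.
- tray: Shallow wooden tray for good springs, 180 (x) x 140 (y) mm outside, 30 mm high, walls and floor 6 mm. Origin: centre of its underside. Fixed. Left or right of the tester.
- tin: Round shallow steel tin for tired springs, 136 mm across, 38 mm high, wall 2 mm, floor 3 mm. Origin: centre of its underside. Fixed. On the other side of the tester.
- teapot: Bystander: brown stoneware teapot, 104 mm across the belly, 105 mm high. Origin: centre of its underside.
- jar: Bystander: dark lidded jar, 80 mm across, 110 mm high. Origin: centre of its underside.
- cup_1: Bystander: black-glazed tea cup, 72 mm across, 55 mm high. Origin: centre of its underside.
- cup_2: Bystander: brown tea cup, 72 mm across, 55 mm high. Origin: centre of its underside.
Not all that is in view belongs to the job. What is shaped like the spring_b but green or purple is not meant.

How it is judged:
On the way:
1. the beam presses on the spring with the load needle at its tab (within about 2 graduations) for 0.4 s (value of joint needle between 2.82 and 3.6 rad and (contact force between tester and spring_a above 10 N or contact force between tester and spring_b above 10 N) and value of joint beam above 1.8 rad), for 0.4 s.
At the end, for the whole second after the job is handed in: The spring that stood on the plate lies or stands released and at rest in the right container (a good one anywhere in the wooden tray, a tired one anywhere in the steel tin), the other spring is within 20 mm of where it waited, and the beam is back up within 0.12 rad of its stop (value of joint beam below 0.12 rad and linear speed of each of spring_a, spring_b below 0.02 m/s and ((x of spring_a in the frame of tray between -0.088 and 0.088 m and y of spring_a in the frame of tray between -0.068 and 0.068 m and height (world z) of spring_a below 0.085 m and distance of spring_b from where it was at the start of the episode below 0.02 m and horizontal distance between spring_b and tester above 0.1 m) or (horizontal distance between spring_b and tin below 0.066 m and height (world z) of spring_b below 0.085 m and distance of spring_a from where it was at the start of the episode below 0.02 m and horizontal distance between spring_a and tester above 0.1 m))); the robot touches nothing.
It fails at once if the teapot, the jar or a cup is pushed more than 30 mm or tipped over (distance of any of teapot, jar, cup_1, cup_2 from where it was at the start of the episode above 0.03 m or angle between any of teapot, jar, cup_1, cup_2's own z axis and vertical above 0.6 rad).
It also fails if it takes over 67 s, if anything falls off the work surface, if the arm or the gripper's body presses on something with over 40 N, if the wrist force passes 120 N, or if a joint passes its speed limit or range.

## Working session

There is one attempt and no reset: what is moved stays moved. The work goes in short steps, Python scripts to look and compute and a tool call to move; the robot and the scene stay as the last step left them, time stands still between calls to the robot, and variables do not carry over. Pictures are saved under pics/ and viewed, about 8 in all and at most 12, crops included, and the job is handed in when it is done.

Besides the shell and the picture viewer there is one more tool, called after ">>>" by a JSON object that holds its "api" and its "payload". apply_moves: Moves the arm, as the interface text tells. Its arguments: {"type":"object","properties":{"moves":{"type":"array","items":{"type":"array","items":{"type":"array","items":{"type":"number"}}}}},"required":["moves"]}

```bash
mkdir -p pics; ls
python3 - <<'E'
from bench import *
import cv2,numpy as np
for n in("scene","top"):
    im=camera(n); cv2.imwrite(f"pics/{n}0.png",im[:,:,::-1]); c=get_calibration(n); print(n,c)
print(get_obs())
E
```

```text
pics
scene {'vertical_fov': 42.21465360688368, 'cx': 321.52866916962904, 'cy': 230.96881801343255, 'R': array([[ 0.43069915,  0.90244314,  0.00972789],
       [ 0.72580726, -0.33995164, -0.59802734],
       [-0.53637866,  0.26463044, -0.80141666]]), 't': array([-0.22806641, -0.26653907,  1.84793948])}
top {'vertical_fov': 52.604876836656274, 'cx': 322.3048497168478, 'cy': 237.59068395632912, 'R': array([[-0.0163475 , -0.9998343 , -0.00800846],
       [-0.98884088,  0.0173529 , -0.14796146],
       [ 0.14807591,  0.0055003 , -0.9889607 ]]), 't': array([0.03516359, 0.5258614 , 1.17306595])}
{'time_s': 0.1, 'q': array([ 9.00678272e-01,  1.81489921e-01,  1.60793255e+00, -6.46905496e-06,
        1.35382876e+00, -2.06290662e-01]), 'dq': array([ 7.17273174e-05, -8.41473650e-04, -2.32861283e-03, -5.61166068e-04,
       -1.19405407e-03, -2.96853058e-04]), 'joint_efforts': array([ 4.11286346e-04, -4.45870221e+01, -3.52239811e+01, -1.95188099e-04,
        4.05353378e-03, -3.55493512e-06]), 'eef_pos': array([0.25691126, 0.51386721, 0.24944935]), 'eef_rot': array([-3.49018505e-04,  2.29839648e-01,  9.73228159e-01, -7.52271884e-04]), 'wrist_force': array([-0.57558721, -1.16946556, -0.23248145]), 'torque': array([-0.03387958,  0.00890729,  0.01901933]), 'opening': 0.9987389841412884}
```

View pics/top0.png

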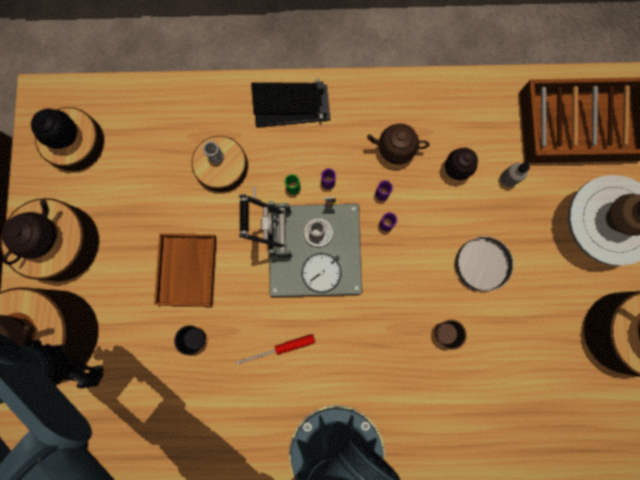

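View pics/scene0.png

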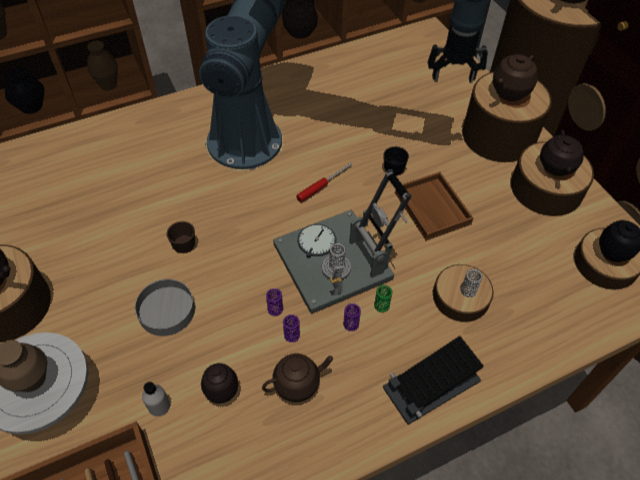

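The top view shows the tester with its hinge to world +y (left). The dial is near (321,272) and the plate near (318,232). The tray is at about (186,270), the tin at (484,264), and the waiting spring on the log at about (215,155). In the scene view the brass clip is near (337,282).

```bash
cat > h.py <<'E'
from bench import *
import cv2,numpy as np
from scipy.spatial.transform import Rotation as Ro
def foc(c): return 240/np.tan(np.radians(c["vertical_fov"]/2))
def ray(c,px,z):
    f=foc(c); d=c["R"].T@np.array([(px[0]-c["cx"])/f,(px[1]-c["cy"])/f,1]); o=-c["R"].T@c["t"]
    return o+d*(z-o[2])/d[2]
def proj(c,X):
    p=c["R"]@np.array(X)+c["t"]; f=foc(c); return np.array([c["cx"]+f*p[0]/p[2],c["cy"]+f*p[1]/p[2]])
def crop(im,x0,y0,x1,y1,s,fn):
    cv2.imwrite(fn,cv2.resize(im[y0:y1,x0:x1,::-1],None,fx=s,fy=s,interpolation=cv2.INTER_CUBIC))
E
python3 - <<'E'
from h import *
t=cv2.imread("pics/top0.png")[:,:,::-1]; s=cv2.imread("pics/scene0.png")[:,:,::-1]
c=get_calibration("top"); cs=get_calibration("scene")
# dial: bright blob
g=t.astype(int); bright=((g.min(2)>150)).astype(np.uint8)
n,l,st,ce=cv2.connectedComponentsWithStats(bright)
for i in range(1,n):
    if st[i,4]>150: print("bright",st[i],ce[i])
sub=g[190:310,255:375]; print("base px",g[250,350],g[215,350],g[290,280])
m=(abs(g-g[250,350]).max(2)<22).astype(np.uint8)
n,l,st,ce=cv2.connectedComponentsWithStats(m); i=l[250,350]
pts=np.argwhere(l==i)[:,::-1].astype(np.float32); 
print(st[i]); r=cv2.minAreaRect(pts); b=cv2.boxPoints(r); print(r)
for p in b: print("corner",p,ray(c,p,.03).round(4))
for nme,p,z in(("dial",(321,272),.037),("plate",(318,232),.045),("traybl",(186,270),.03),("tin",(484,264),.038)): print(nme,ray(c,p,z).round(4))
a=np.vstack([cv2.resize(t[180:310,230:370],None,fx=4,fy=4,interpolation=cv2.INTER_CUBIC)]); b=cv2.resize(s[170:315,265:400],None,fx=4,fy=4,interpolation=cv2.INTER_CUBIC)
H=580
out=np.zeros((H,560+540,3),np.uint8); out[:520,:560]=a; out[:580,560:1100]=b
cv2.imwrite("pics/c1.png",cv2.resize(out,None,fx=.727,fy=.727)[:,:,::-1])
E
```

```text
bright [ 571  176   69   88 2920] [602.42910959 220.44417808]
bright [304 256  35  35 854] [321.00819672 272.40866511]
base px [123 126 110] [123 127 110] [126 127 111]
[ 270  204   91   91 4751]
((314.1902160644531, 249.10775756835938), (88.94720458984375, 90.5966796875), 88.56790161132812)
corner [267.79456 205.78015] [0.612  0.1636 0.03  ]
corner [358.3629  203.51593] [ 0.6137 -0.0668  0.03  ]
corner [360.58588 292.43536] [ 0.389  -0.0661  0.03  ]
corner [270.01752 294.6996 ] [0.3872 0.158  0.03  ]
dial [0.4407 0.0309 0.037 ]
plate [0.5398 0.0367 0.045 ]
traybl [0.4519 0.3679 0.03  ]
tin [ 0.4535 -0.3724  0.038 ]
```

View pics/c1.png

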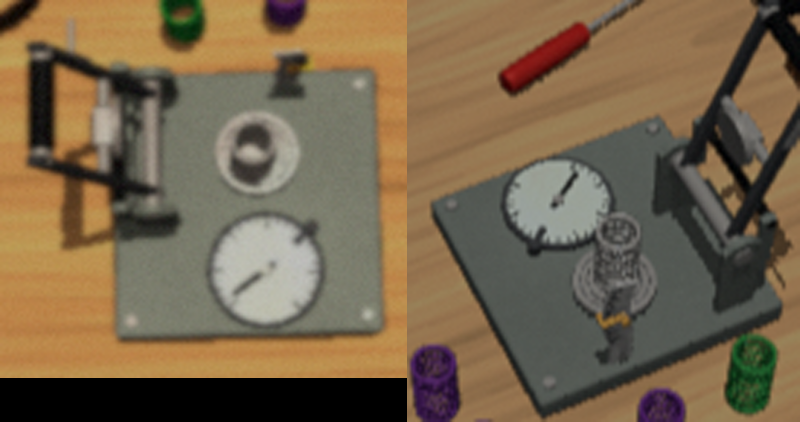

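The crop shows the needle near zero, pointing down-left, with the tab up-right and the spring upright on the plate. The tester's yaw is about 90° and its origin about (0.5405, 0.0315). I'll move above the handle while going up.

>>> {"api": "apply_moves", "payload": {"moves": [[[0,0,-5,0,0,0,1],[-5,-2.1,-9,0,0,-0.1,1],[-10,-4.2,-10,0,0,-0.24,1],[-15,-6.3,-10,0,0,-0.38,1],[-20,-8.5,-10,0,0,-0.464,1],[-25,-10.6,-10,0,0,-0.464,1],[-30,-12.7,-10,0,0,-0.464,1],[-35,-14.8,-10,0,0,-0.464,1]]]}}

```text
time_s: 0.9
eef_pos: [0.4737, 0.2599, 0.35]
eef_rot: [-0.0, -0.0, 1.0, 0.0]
wrist_force: [0.6, 0.3, -0.6]
opening: 0.998
```

>>> {"api": "apply_moves", "payload": {"moves": [[[-3,0,0,0,0,0,1],[-5,-0.5,0,0,0,0,1],[-5,-0.5,0,0,0,0,1],[-5,-0.5,0,0,0,0,1]]]}}

```text
time_s: 1.3
eef_pos: [0.5225, 0.2565, 0.3494]
eef_rot: [-0.001, 0.0, 1.0, -0.0]
wrist_force: [0.2, 0.4, -0.2]
opening: 1.001
```

Run:
```python
from h import *
o=get_obs(); print(o["time_s"],o["eef_pos"].round(4),o["eef_rot"].round(3))
c=get_calibration("wrist"); im=camera("wrist"); cv2.imwrite("pics/w1.png",im[:,:,::-1])
for n,X in(("handle",(.5405,.183,.274)),("plate",(.5405,.0365,.045)),("dial",(.4405,.0315,.037)),("clip",(.6045,-.0113,.1))): print(n,proj(c,X).round(1),"scene",proj(get_calibration("scene"),X).round(1),"top",proj(get_calibration("top"),X).round(1))
s=cv2.imread("pics/scene0.png"); h=cv2.cvtColor(s,cv2.COLOR_BGR2HSV)[265:295,320:350]
m=(h[...,0]>12)&(h[...,0]<32)&(h[...,1]>130)&(h[...,2]>90); p=np.argwhere(m); print(p[:,::-1]+[320,265])
cs=get_calibration("scene")
for z in(.09,.1,.11):print(z,proj(cs,(.6045,-.0113,z)).round(1))
```

```text
1.3 [0.5225 0.2565 0.3494] [-0.001  0.     1.    -0.   ]
handle [195.2 293.8] scene [398.9 186. ] top [243.9 214.9]
plate [133.9 210.4] scene [337.  266.1] top [318.1 231.7]
dial [119.4 122.5] scene [317.8 238.9] top [320.8 272.1]
clip [ 75.6 278.2] scene [331.5 281.1] top [337.2 201.3]
[[330 278]
 [331 278]
 [337 278]
 [338 278]
 [330 279]
 [331 279]
 [334 279]
 [335 279]
 [336 279]
 [337 279]
 [338 279]
 [339 279]
 [340 279]
 [331 280]
 [332 280]
 [333 280]
 [334 280]
 [335 280]
 [336 280]
 [337 280]
 [338 280]
 [339 280]
 [340 280]
 [331 281]
 [332 281]
 [333 281]
 [334 281]
 [335 281]
 [339 281]
 [340 281]
 [332 282]
 [333 282]]
0.09 [331.4 283.4]
0.1 [331.5 281.1]
0.11 [331.6 278.8]
```

View pics/w1.png

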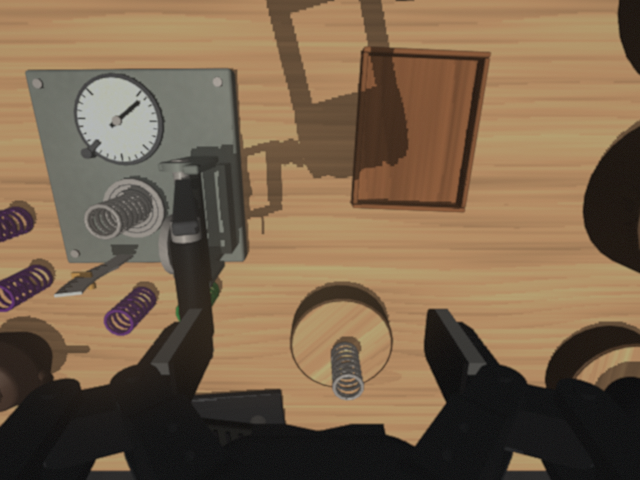

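The wrist view confirms the model: the handle is at column 193, and I projected 195. The dial, plate and tray are clear, and the waiting spring is on its log. I'll go down onto the handle.

>>> {"api": "apply_moves", "payload": {"moves": [[[-1,-4,0,0,0,0,1],[-1.8,-7.3,0,0,0,0,1],[-1.8,-7.3,0,0,0,0,1],[-1.8,-7.3,4,0,0,0,1],[-1.8,-7.3,7.5,0,0,0,1],[-1.8,-7.3,7.6,0,0,0,1],[-1.8,-7.3,7.6,0,0,0,1]]]}}

```text
time_s: 2.05
eef_pos: [0.5401, 0.1846, 0.2745]
eef_rot: [-0.001, -0.001, 1.0, 0.0]
wrist_force: [-0.4, 0.6, 0.9]
opening: 0.999
```

>>> {"api": "apply_moves", "payload": {"moves": [[[0,0,0,0,0,0,0],[0,0,0,0,0,0,0],[0,0,0,0,0,0,0],[0,0,0,0,0,0,0],[0,0,0,0,0,0,0],[0,0,0,0,0,0,0],[0,0,0,0,0,0,0],[0,0,0,0,0,0,0]]]}}

```text
time_s: 2.85
eef_pos: [0.5412, 0.1823, 0.275]
eef_rot: [0.0, 0.0, 1.0, -0.001]
wrist_force: [-1.6, -3.8, 4.2]
opening: 0.164
```

Gripped. Next I swing along the arc to about θ = 1.5, slowly.

>>> {"api": "apply_moves", "payload": {"moves": [[[0,-1.3,-0.4,0,0,0,0],[0,-3,-0.8,0,0,0,0],[0,-4.6,-1.0,0,0,0,0],[0,-6.2,-1.1,0,0,0,0],[0,-8.0,-1.0,0,0,0,0],[0,-9.7,-0.7,0,0,0,0],[0,-11.5,-0.3,0,0,0,0],[0,-13.2,0.3,0,0,0,0]]]}}

```text
time_s: 3.65
eef_pos: [0.5421, 0.05, 0.2725]
eef_rot: [0.002, 0.0, 1.0, -0.0]
wrist_force: [5.6, 3.5, -2.1]
opening: 0.162
```

>>> {"api": "apply_moves", "payload": {"moves": [[[0,-1.6,0.8,0,0,0,0],[0,-3.1,1.75,0,0,0,0],[0,-4.5,2.8,0,0,0,0],[0,-5.9,4.1,0,0,0,0],[0,-7.0,5.4,0,0,0,0],[0,-8.1,6.9,0,0,0,0],[0,-9.1,8.6,0,0,0,0],[0,-9.4,9.3,0,0,0,0]]]}}

```text
time_s: 4.45
eef_pos: [0.5422, -0.044, 0.1769]
eef_rot: [0.002, 0.0, 1.0, -0.0]
wrist_force: [9.1, 0.4, -0.1]
opening: 0.16
```

Run:
```python
from h import *
o=get_obs(); print(o["time_s"],o["eef_pos"].round(4),o["eef_rot"].round(3),o["wrist_force"].round(1),o["opening"])
e=o["eef_pos"]; print("theta",.349+np.arctan2(.1215-e[1],e[2]-.105),"r",np.hypot(.1215-e[1],e[2]-.105))
w=camera("wrist"); cv2.imwrite("pics/w2f.png",w[:,:,::-1]);t=camera("top"); s=camera("scene")
a=cv2.resize(t[180:310,250:390],(400,371),interpolation=cv2.INTER_CUBIC);b=cv2.resize(s[190:310,270:400],(400,369),interpolation=cv2.INTER_CUBIC)
out=np.zeros((580,800,3),np.uint8);out[:371,:400]=a;out[:369,400:]=b;out[371:,:279]=cv2.resize(w,(279,209));
cv2.imwrite("pics/v5.png",out[:,:,::-1])
```

```text
4.45 [ 0.5422 -0.044   0.1769] [ 0.002  0.     1.    -0.   ] [ 9.1  0.4 -0.1] 0.16008626904689002
theta 1.509867754864417 r 0.18049610998616325
```

View pics/v5.png

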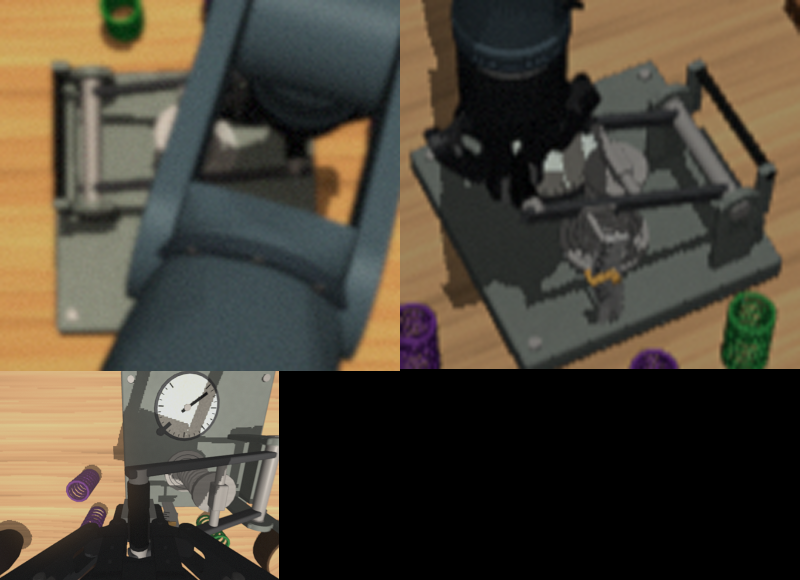

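The wrist camera sees the dial (needle near zero). The beam angle is 1.51, and the handle's measured radius of 180.5 mm agrees with the given 180. I'll press onto the spring to about 1.75 and read the needle with a script.

>>> {"api": "apply_moves", "payload": {"moves": [[[-0.1,-0.4,1.0,0,0,0,0],[-0.1,-0.7,2.0,0,0,0,0],[-0.1,-1.0,3.0,0,0,0,0],[-0.1,-1.2,4.1,0,0,0,0],[-0.1,-1.2,4.1,0,0,0,0],[-0.1,-1.2,4.1,0,0,0,0]]]}}

```text
time_s: 5.2
eef_pos: [0.5424, -0.0561, 0.1364]
eef_rot: [0.0, 0.0, 1.0, -0.001]
wrist_force: [4.1, -4.4, 1.4]
opening: 0.165
```

```bash
cat > n.py <<'E'
from h import *
import sys
def rect(c,im,D=(.4405,.0315,.037)):
    # rectified dial: 300x300, up = zero direction, 0.4 mm per pixel
    z=np.array([-1,1,0])/2**.5; r=np.array([1,1,0])/2**.5  # seen from above, right of zero = clockwise
    D=np.array(D); q=[]
    for u,v in((-1,1),(1,1),(1,-1),(-1,-1)): q.append(proj(c,D+.06*(u*r+v*z)))
    H=cv2.getPerspectiveTransform(np.float32(q),np.float32([[0,0],[300,0],[300,300],[0,300]]))
    return cv2.warpPerspective(im,H,(300,300))
def needle(d,cx,cy):
    g=cv2.cvtColor(d,cv2.COLOR_RGB2GRAY); p=cv2.warpPolar(g,(100,720),(cx,cy),100,cv2.WARP_POLAR_LINEAR)
    # angle 0 = image right, clockwise; zero is up
    s=p[:,30:70].astype(float).mean(1); s=cv2.GaussianBlur(s.reshape(-1,1),(1,9),0).ravel()
    a=(np.arange(720)/720*2*np.pi+np.pi/2)%(2*np.pi); i=np.argsort(s)[:12]
    return [(round(a[k],2),int(s[k])) for k in i]
if __name__=="__main__":
    n=sys.argv[1]; o=get_obs(); c=get_calibration("wrist"); w=camera("wrist"); s=camera("scene")
    e=o["eef_pos"]; th=.349+np.arctan2(.1215-e[1],e[2]-.105)
    print(o["time_s"],e.round(4),"theta",round(th,3),"r",np.hypot(.1215-e[1],e[2]-.105).round(4),"F",o["wrist_force"].round(1))
    d=rect(c,w); m=(d.min(2)>140).astype(np.uint8); 
    g=cv2.cvtColor(d,cv2.COLOR_RGB2GRAY); ci=cv2.HoughCircles(cv2.medianBlur(g,5),cv2.HOUGH_GRADIENT,1,200,param1=80,param2=20,minRadius=105,maxRadius=135)
    print("circle",ci); cx,cy=(150,150) if ci is None else ci[0,0,:2]
    print(needle(d,float(cx),float(cy)))
    b=cv2.resize(s[210:300,280:380],(400,360),interpolation=cv2.INTER_CUBIC)
    out=np.zeros((360,760,3),np.uint8); out[:300,:300]=d; out[:,360:]=b; cv2.imwrite(f"pics/{n}.png",out[:,:,::-1]); cv2.imwrite(f"pics/{n}w.png",w[:,:,::-1])
E
python3 n.py n1
```

```text
5.2 [ 0.5424 -0.0561  0.1364] theta 1.745 r 0.1804 F [ 4.1 -4.4  1.4]
circle [[[142.5 150.5 124.2]]]
[(np.float64(0.79), 22), (np.float64(0.8), 23), (np.float64(0.86), 23), (np.float64(0.85), 23), (np.float64(0.81), 23), (np.float64(0.79), 23), (np.float64(0.84), 23), (np.float64(0.82), 23), (np.float64(0.83), 23), (np.float64(0.86), 23), (np.float64(0.78), 24), (np.float64(0.87), 25)]
```

View pics/n1.png

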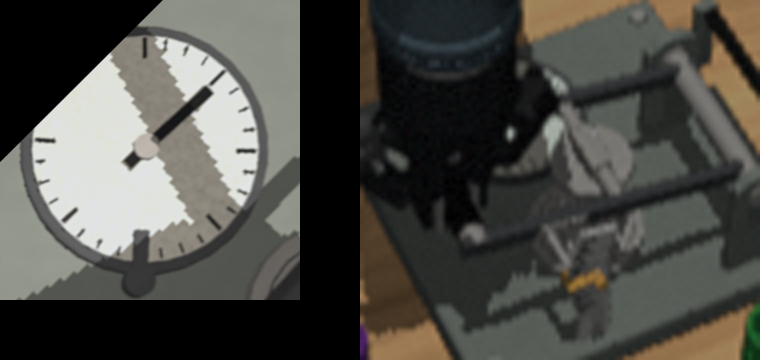

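The needle reads 0.83 rad at θ = 1.745, and the tab stands at the bottom of the rectified dial. I'll continue down to about 1.95.

>>> {"api": "apply_moves", "payload": {"moves": [[[0,-0.1,1.0,0,0,0,0],[0,-0.2,2.0,0,0,0,0],[0,-0.2,3.0,0,0,0,0],[0,-0.2,3.7,0,0,0,0],[0,-0.2,3.7,0,0,0,0],[0,-0.2,3.7,0,0,0,0]]]}}

```text
time_s: 5.9
eef_pos: [0.5424, -0.0592, 0.1002]
eef_rot: [0.001, 0.0, 1.0, -0.002]
wrist_force: [1.8, -9.5, 5.9]
opening: 0.166
```

```bash
python3 n.py n2
```

```text
5.9 [ 0.5424 -0.0592  0.1002] theta 1.946 r 0.1808 F [ 1.8 -9.5  5.9]
circle [[[142.5 150.5 125.1]]]
[(np.float64(2.27), 23), (np.float64(2.26), 23), (np.float64(2.25), 23), (np.float64(2.24), 23), (np.float64(2.28), 23), (np.float64(2.23), 23), (np.float64(2.22), 23), (np.float64(2.23), 23), (np.float64(2.21), 23), (np.float64(2.2), 24), (np.float64(2.29), 24), (np.float64(2.19), 25)]
```

View pics/n2.png

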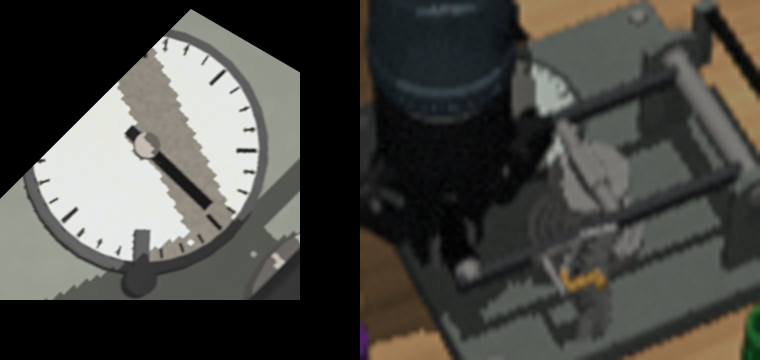

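The needle reads 2.24 at θ = 1.946. The slope is about 7 rad/rad, so 3.2 needs θ ≈ 2.08.

>>> {"api": "apply_moves", "payload": {"moves": [[[0,0.1,0.8,0,0,0,0],[0,0.2,1.6,0,0,0,0],[0,0.25,2.4,0,0,0,0],[0,0.25,2.4,0,0,0,0],[0,0.25,2.4,0,0,0,0],[0,0.25,2.4,0,0,0,0]]]}}

```text
time_s: 6.6
eef_pos: [0.5424, -0.0576, 0.0763]
eef_rot: [0.001, -0.0, 1.0, -0.003]
wrist_force: [1.3, -13.9, 5.7]
opening: 0.166
```

```bash
python3 n.py n3
```

```text
6.6 [ 0.5424 -0.0576  0.0763] theta 2.079 r 0.1814 F [  1.3 -13.9   5.7]
circle [[[142.5 150.5 125.2]]]
[(np.float64(3.26), 40), (np.float64(3.27), 40), (np.float64(3.26), 40), (np.float64(3.19), 40), (np.float64(3.25), 40), (np.float64(3.2), 40), (np.float64(3.21), 41), (np.float64(3.24), 41), (np.float64(3.22), 41), (np.float64(3.23), 41), (np.float64(3.19), 41), (np.float64(3.28), 41)]
```

View pics/n3.png

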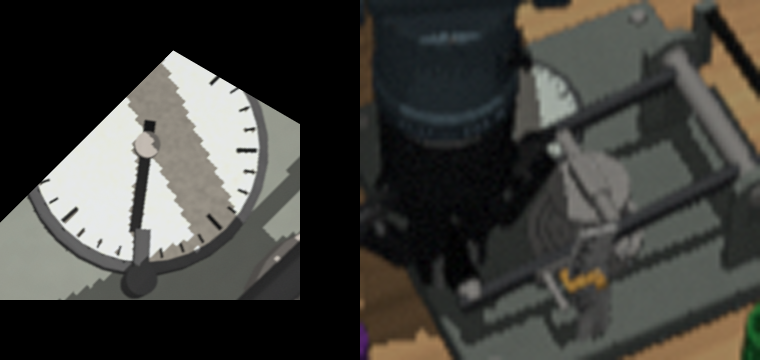

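The needle reads 3.23, at the tab, with the beam at 2.08. Even the largest clip setting gives 1.995, and the scene crop shows the pin below the clip, so the spring is **tired** and goes in the tin. I'll hold, then swing back up.

>>> {"api": "apply_moves", "payload": {"moves": [[[0,0,0,0,0,0,0],[0,0,0,0,0,0,0],[0,0,0,0,0,0,0],[0,0,0,0,0,0,0],[0,0,0,0,0,0,0],[0,0,0,0,0,0,0]]]}}

```text
time_s: 7.3
eef_pos: [0.5425, -0.0576, 0.0764]
eef_rot: [0.001, -0.0, 1.0, -0.003]
wrist_force: [1.0, -14.4, 5.6]
opening: 0.164
```

>>> {"api": "apply_moves", "payload": {"moves": [[[0,-0.2,-3.2,0,0,0,0],[0,0.25,-6.8,0,0,0,0],[0,1.4,-10.2,0,0,0,0],[0,2.7,-12.6,0,0,0,0],[0,5.0,-15.4,0,0,0,0],[0,7.7,-17.7,0,0,0,0],[0,10.9,-19.5,0,0,0,0],[0,14.3,-20.5,0,0,0,0]]]}}

```text
time_s: 8.1
eef_pos: [0.5417, 0.0866, 0.2838]
eef_rot: [0.0, 0.001, 1.0, -0.003]
wrist_force: [-0.8, -6.2, 4.0]
opening: 0.163
```

>>> {"api": "apply_moves", "payload": {"moves": [[[0,1.8,-0.3,0,0,0,0],[0,3.6,-0.4,0,0,0,0],[0,5.4,-0.3,0,0,0,0],[0,7.2,0,0,0,0,0],[0,8.6,0.3,0,0,0,0],[0,9.7,0.7,0,0,0,0],[0,9.7,0.7,0,0,0,0],[0,9.7,0.7,0,0,0,0]]]}}

```text
time_s: 8.9
eef_pos: [0.5413, 0.1824, 0.2736]
eef_rot: [-0.002, 0.0, 1.0, -0.004]
wrist_force: [-4.8, -15.6, 6.4]
opening: 0.16
```

>>> {"api": "apply_moves", "payload": {"moves": [[[0,0,0,0,0,0,1],[0,0,0,0,0,0,1],[0,0,0,0,0,0,1],[0,0,0,0,0,0,1],[0,0,0,0,0,0,1],[0,0,-3,0,0,0,1],[0,0,-7,0,0,0,1],[0,0,-7,0,0,0,1]]]}}

```text
time_s: 9.7
eef_pos: [0.5443, 0.1867, 0.3506]
eef_rot: [0.005, -0.0, 1.0, 0.001]
wrist_force: [0.9, -0.3, 0.2]
opening: 0.999
```

>>> {"api": "apply_moves", "payload": {"moves": [[[0,-5,0,0,0,0,1],[0,-10,0,0,0,0,1],[0,-14.5,0,0,0,0,1],[0,-14.5,0,0,0,0,0.75],[0,-14.5,7,0,0,0,0.75],[0,-14.5,10,0,0,0,0.75],[0,-14.5,10,0,0,0,0.75]]]}}

```text
time_s: 10.4
eef_pos: [0.5372, 0.0423, 0.2368]
eef_rot: [-0.007, -0.0, 1.0, 0.001]
wrist_force: [-0.8, 0.3, -0.7]
opening: 0.751
```

Run:
```python
from h import *
o=get_obs(); print(o["time_s"],o["eef_pos"].round(4),o["eef_rot"].round(3),o["opening"])
c=get_calibration("wrist"); im=camera("wrist")
t=camera("top"); ct=get_calibration("top")
for n,X in(("spring top",(.5405,.0365,.115)),("bottom",(.5405,.0365,.045))): print(n,proj(c,X).round(1))
out=np.zeros((480,800,3),np.uint8); out[:,:400]=cv2.resize(im,(400,300)).repeat(1,0)[:0].shape and 0
out[:300,:400]=cv2.resize(im,(400,300)); out[:371,400:]=cv2.resize(t[180:310,230:370],(400,371))
cv2.imwrite("pics/w3.png",out[:,:,::-1])
```

```text
10.4 [0.5372 0.0423 0.2368] [-0.007 -0.     1.     0.001] 0.7509102150873995
spring top [309.3 248. ]
bottom [310.9 224.1]
```

View pics/w3.png

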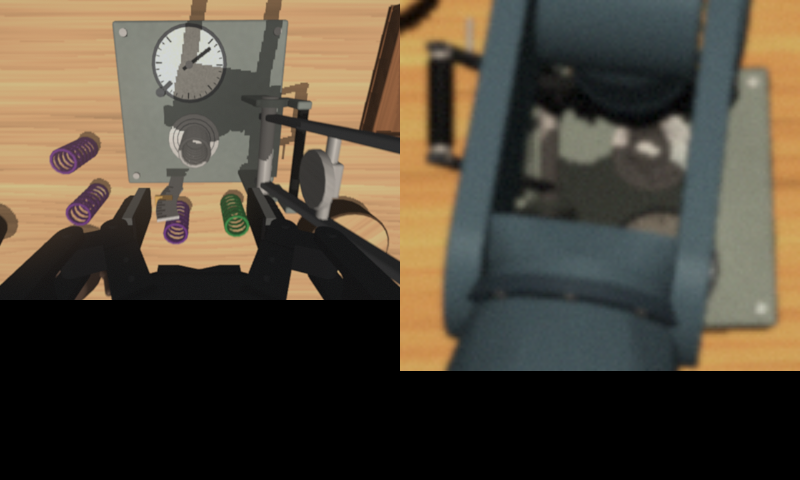

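The spring is upright on the plate at about (312,240), matching the projection of (309,248), and the beam is back on its stop. Now the grasp.

>>> {"api": "apply_moves", "payload": {"moves": [[[-0.3,-0.5,0,0,0,0,0.75],[-0.3,-0.5,4,0,0,0,0.75],[-0.3,-0.5,8,0,0,0,0.75],[-0.3,-0.5,11.5,0,0,0,0.75],[-0.3,-0.5,14.3,0,0,0,0.75],[-0.3,-0.5,14.3,0,0,0,0.75],[-0.3,-0.5,14.3,0,0,0,0.75]]]}}

```text
time_s: 11.2
eef_pos: [0.5469, 0.0359, 0.1035]
eef_rot: [0.002, -0.0, 1.0, -0.0]
wrist_force: [0.8, -0.7, 0.9]
opening: 0.751
```

>>> {"api": "apply_moves", "payload": {"moves": [[[0,0,0,0,0,0,0],[0,0,0,0,0,0,0],[0,0,0,0,0,0,0],[0,0,0,0,0,0,0],[0,0,0,0,0,0,0],[0,0,0,0,0,0,0]]]}}

```text
time_s: 11.8
eef_pos: [0.5455, 0.0361, 0.1017]
eef_rot: [0.001, -0.0, 1.0, -0.0]
wrist_force: [1.0, 0.3, 2.0]
opening: 0.42
```

>>> {"api": "apply_moves", "payload": {"moves": [[[0,0,-3,0,0,0,0],[0,0,-7,0,0,0,0],[0,0,-11,0,0,0,0],[0,0,-15,0,0,0,0],[0,0,-15,0,0,0,0],[0,0,-15,0,0,0,0]]]}}

```text
time_s: 12.4
eef_pos: [0.5448, 0.0362, 0.2514]
eef_rot: [0.0, -0.0, 1.0, -0.0]
wrist_force: [-0.0, 1.2, -1.2]
opening: 0.417
```

The spring is held (opening 0.417, about 35 mm). I'll carry it to the tin at (0.4535, -0.372).

>>> {"api": "apply_moves", "payload": {"moves": [[[0.9,-4,0,0,0,0,0],[1.9,-8.5,0,0,0,0,0],[2.9,-13,0,0,0,0,0],[3.9,-17.5,0,0,0,0,0],[5,-22,0,0,0,0,0],[6,-26.5,0,0,0,0,0],[7,-31,0,0,0,0,0],[8,-35.5,0,0,0,0,0]]]}}

```text
time_s: 13.2
eef_pos: [0.4632, -0.3195, 0.2482]
eef_rot: [-0.002, 0.0, 1.0, 0.002]
wrist_force: [0.9, 0.3, 0.2]
opening: 0.418
```

>>> {"api": "apply_moves", "payload": {"moves": [[[1,-4,0,0,0,0,0],[1.1,-5.3,0,0,0,0,0],[1.1,-5.3,0,0,0,0,0],[1.1,-5.3,3,0,0,0,0],[1.1,-5.3,6,0,0,0,0],[1.1,-5.3,9,0,0,0,0],[1.1,-5.3,9,0,0,0,0]]]}}

```text
time_s: 13.9
eef_pos: [0.452, -0.3668, 0.1554]
eef_rot: [-0.004, -0.001, 1.0, 0.005]
wrist_force: [-0.3, 0.4, -0.4]
opening: 0.42
```

Run:
```python
from h import *
o=get_obs(); print(o["time_s"],o["eef_pos"].round(4),o["eef_rot"].round(3),o["opening"])
c=get_calibration("wrist"); im=camera("wrist")
print(proj(c,(.4535,-.3724,.038)).round(1))
cv2.imwrite("pics/w4.png",im[:,:,::-1])
```

```text
13.9 [ 0.452  -0.3668  0.1554] [-0.004 -0.001  1.     0.005] 0.42037756487354033
[308.3 246.4]
```

View pics/w4.png

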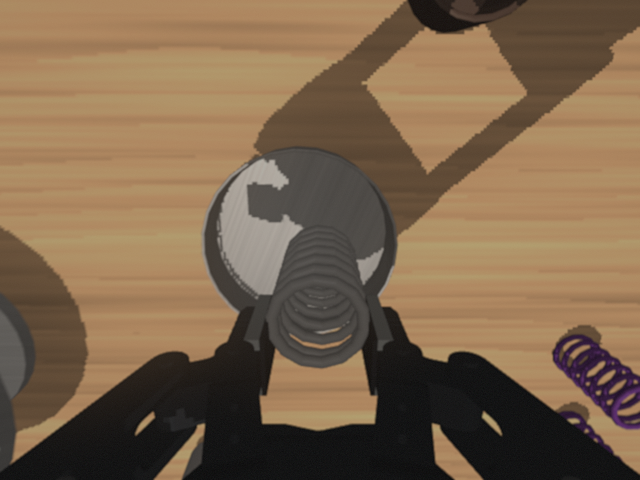

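The held spring is over the tin, whose rim centre is at about (302,238) against a projection of (308,246). I'll lower it and release.

>>> {"api": "apply_moves", "payload": {"moves": [[[0,-0.6,3,0,0,0,0],[0,-0.6,6,0,0,0,0],[0,-0.6,8,0,0,0,0],[0,-0.6,9,0,0,0,0],[0,-0.6,9.3,0,0,0,0],[0,-0.6,9.3,0,0,0,0],[0,-0.6,9.3,0,0,0,0]]]}}

```text
time_s: 14.65
eef_pos: [0.4549, -0.3786, 0.0699]
eef_rot: [0.001, -0.0, 1.0, -0.001]
wrist_force: [-0.5, -0.7, -0.3]
opening: 0.418
```

>>> {"api": "apply_moves", "payload": {"moves": [[[0,0,0,0,0,0,0.65],[0,0,0,0,0,0,0.65],[0,0,0,0,0,0,0.7],[0,0,0,0,0,0,0.7],[0,0,-3,0,0,0,0.7],[0,0,-7,0,0,0,0.7],[0,0,-12,0,0,0,0.7],[0,0,-17,0,0,0,0.7]]]}}

```text
time_s: 15.45
eef_pos: [0.4536, -0.3774, 0.2395]
eef_rot: [-0.0, -0.0, 1.0, 0.0]
wrist_force: [0.9, -0.5, 0.1]
opening: 0.697
```

>>> {"api": "apply_moves", "payload": {"moves": [[[3,-5,0,0,0,0,0.7],[6,-10,0,0,0,0,0.7],[9,-15,0,0,0,0,0.7],[12,-20,0,0,0,0,0.7],[12,-20,0,0,0,0,0.7],[12,-20,0,0,0,0,0.7]]]}}

```text
time_s: 16.05
eef_pos: [0.3306, -0.5816, 0.2377]
eef_rot: [-0.0, 0.002, 1.0, -0.001]
wrist_force: [0.3, 0.0, 0.3]
opening: 0.698
```

Run:
```python
from h import *
o=get_obs(); print(o["time_s"],o["eef_pos"].round(4),o["wrist_force"],o["opening"])
t=camera("top"); s=camera("scene"); cv2.imwrite("pics/topF.png",t[:,:,::-1])
out=np.zeros((560,800,3),np.uint8); out[:300,:400]=cv2.resize(t,(400,300)); out[:300,400:]=cv2.resize(s,(400,300))
out[300:560,:400]=cv2.resize(t[190:320,230:430],(400,260)); out[300:560,400:]=cv2.resize(s[180:320,110:325],(400,260))
cv2.imwrite("pics/fin.png",out[:,:,::-1])
a=cv2.imread("pics/top0.png"); d=cv2.absdiff(a,t[:,:,::-1]).max(2)
for n,(x,y) in dict(log=(218,158),teapot=(398,144),jar=(461,164),cup2=(449,334),cup1=(190,340)).items(): print(n,(d[y-28:y+28,x-28:x+28]>45).sum())
```

```text
16.05 [ 0.3306 -0.5816  0.2377] [0.29534409 0.03282115 0.30949788] 0.698191737530294
log 0
teapot 0
jar 0
cup2 2267
cup1 0
```

View pics/fin.png

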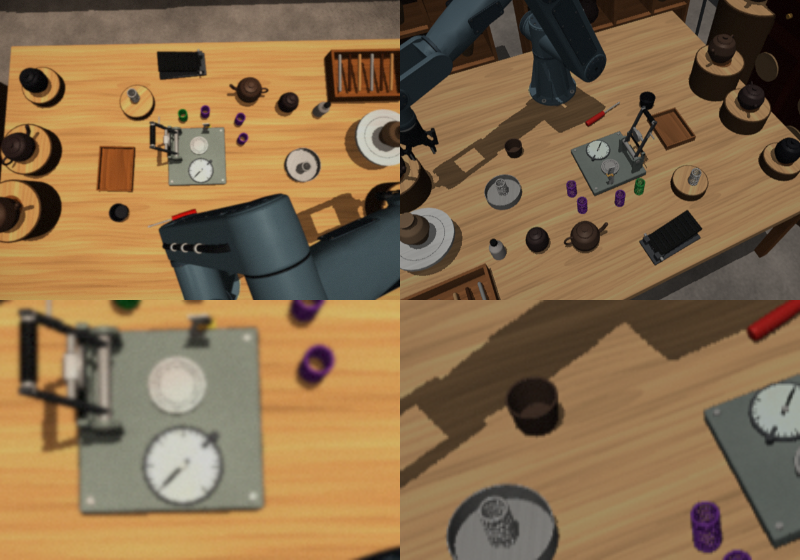

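The spring stands in the tin, the plate is empty, and the beam is fully open. The other spring is on its log and the bystanders look unmoved; cup_2's top-view difference is the arm covering it, and the scene view shows it upright in place. Handing in.

```bash
python3 -c "
from bench import *
print(hand_in())"
```

```text
the job is handed in; nothing more can be done
None
```

I tested the spring on the plate, found it tired, and put it in the round steel tin. The job is handed in at about 16 s on the robot's clock.

- **Test:** I held the needle at the tab for about 0.7 s; it read about 3.23 rad against the tab's 3.2. The beam stood at about 2.08 rad. The clip can be at most 1.995 rad, so the pin was below it whatever its setting, and the picture showed the pin below the clip.
- **Last checks:** The pictures showed the spring standing in the tin, the beam back on its stop and the plate empty. The gripper was clear of everything.
- **Bystanders:** The top view showed no change at the other spring, the teapot, the jar or cup_1. The arm hid cup_2 from the top camera, so that check couldn't be used. The scene camera showed cup_2 upright where it had been.
- **Small disagreements:** Holding the beam down put about 14 N of sideways force on the wrist, from a 1–2 mm offset between the commanded and true arc. The spring was gripped a few mm off centre and released with the tool about 9 mm above its planned height, with no visible effect.

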